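# Clear and close the double-lidded spice tin, then raise its outer lid alone

### The job

Two chunks of firewood have landed on the deck of the open spice tin: put both into the blue pail. Then swing the two nested lids down together by the outer lid, gently, without letting them drop and without touching the inner lid, until both are fully shut. Now lift the outer lid alone by its wooden bar, about halfway to upright, leaving the inner lid shut, and finish while still holding it up there by the bar so that I can check the inner lid's seal; leave the pail and everything else where it stands.

Things in the scene. Friction and masses are not known exactly. Their poses are not given: they have to be found in the camera images.
- tin: Green steel spice tin, fixed, 215 deep (its x) x 260 wide (its y) x 70 high, walls 3. Origin: centre of its underside. -x is the front, the hinge is on the +x side, z up. Inside, a flat steel deck 62 mm above the underside (8 below the rim) with four flush round spice-cup caps, 52 across, along the hinge side; the chunks lie on its front half
- tin_hinge (a point): Middle of the hinge axis shared by both lids, at (113.5, 0, 72) mm in the tin's frame. The axis runs along the tin's y. Axes as the tin's
- outer_lid (a joint): Opening angle of the deep green outer lid (rad): 0 fully shut over rim and inner lid, 1.57 upright, 1.78 leaning back on its stop, near which it starts. 272 wide, 40 tall, about 0.45 kg. Loose hinge: let go below about 1.5 it falls shut. Its two rubber studs push the inner lid down before it, both then at the same angle; nothing makes the inner lid follow it up
- outer_lid_bar (a point): Centre of the outer lid's handle: a round dark wood bar, 14 thick, 116 long, parallel to the hinge, on two posts 96 apart, its middle 45 mm off the lid's front wall. Lid shut: 272.5 mm in front of the hinge axis and 10 above it (82 over the slab); it turns rigidly about the axis, and starts on top, 340 over the slab. Can be pinched from above at any angle and turns in the fingers. y along the bar
- inner_lid (a joint): Opening angle of the inner lid (rad): 0 fully shut in the rim, 1.57 upright. A flat bright aluminium plate, 203 x 246 x 4, 0.25 kg, between the outer lid and the deck. Its hinge is stiff (0.36 N m): it stays wherever it is left
- inner_lid_tab (a point): Tip of the inner lid's thumb tab, 30 mm wide, which passes out to the front through a notch in the outer lid at the tin's +y side, 90 mm from the middle, about 240 mm from the hinge. Not to be touched
- chunk_a: Split chunk of light firewood with dark bark on one long side, 54 long (its x) x 30 wide (its y) x 28 high, with a stub 9 mm further out at its +x end, 30 g. Origin: centre of its underside
- chunk_a_mid (a point): Middle of that chunk, 14 mm above its underside. Axes as the chunk's
- chunk_b: The other chunk, stouter, 44 long (its x) x 34 wide (its y) x 26 high, with a stub 9 mm further out at its +x end, 30 g. Origin: centre of its underside
- chunk_b_mid (a point): Middle of that chunk, 13 mm above its underside. Axes as the chunk's
- pail: Open blue plastic pail, loose, 0.7 kg, 105 high, outer diameter 156 at the foot and 200 at the rim (206 over the rolled edge), wall 4, floor 5 mm thick; steel bail folded against its side. Origin: centre of its underside. To its right and beyond, 20 mm or more away, stands a fixed electric mitad, 444 across, 196 high with its domed lid shut
- bowl: White ceramic bowl, 156 across, 62 high. Origin: centre of its underside. Bystander
- cup: Red plastic cup, 78 across, 100 high. Origin: centre of its underside. Bystander
- canister: Cream plastic canister with a yellow twist cap, 120 across, 178 high. Origin: centre of its underside. Bystander
- ladle: Stainless ladle lying flat, bowl 92 across, handle 300 long to its -x, up to 45 high. Origin: under the middle of its bowl. Bystander
- paddle: Wooden paddle lying flat, 400 long along its x, 75 wide, 18 high. Origin: on the slab under its middle. Bystander
Not all that is in view belongs to the job. What is shaped like the chunk_a but red is not meant. Leave any green look-alike of the chunk_b alone.

How it is judged:
By the outcome, as a careful person would: the job done as asked, in the order asked, and still so for the second after the job is handed in, while the arm keeps its last pose, push and grip.
It also fails if it takes over 72 s, if anything falls off the work surface, if the arm or the gripper's body presses on something with over 40 N, if the wrist force passes 120 N, or if a joint passes its speed limit or range.

### The arm

A 7-joint arm with a two-finger parallel gripper is mounted at the origin on the work surface. World frame = base frame: x ahead of the robot, y to its left, z up, the work surface at z = 0. Lengths are in mm, angles in rad, forces in N, time in s.
With the tool pointing down it reaches from about 350 to 900 mm from the base axis. Payload 19.9 kg.
Tool frame: the origin (TCP) lies between the finger pads, 19 mm behind the fingertips; this is the grasp point; z points along the fingers, y is the line along which they close (so a half turn about z gives the same grasp; the last joint's range is limited). The gripper opens to 94 mm and grips with 3 to 60 N. Pads are 16 mm wide; open, the fingers measure 119 mm over their backs; the gripper's body (75 mm by 177 mm) begins 78 mm behind the grasp point.
Start: joints at [1.099, 0.417, -0.01, 1.614, 0.005, 1.111, -0.053], TCP at [260.423, -568.138, 224.225] pointing down, gripper open.
Joint ranges: [-2.81, 2.81], [-0.39, 2.02], [-1.27, 1.25], [0.06, 2.57], [-1.19, 4.33], [0.19, 2], [-2.82, 2.82]. Speed limits (rad/s): [1.89, 1.89, 2.39, 2.39, 3.01, 3.01, 3.01].

### API

Orientations are given as [roll, pitch, yaw] about the fixed x, y, z axes, in that order (R = Rz(yaw) Ry(pitch) Rx(roll)).
In Python, from rig import robot gives the robot as it stands.
- The arm moves only by the tool play_rows, never from a script. Its argument "series" is a list of rows, each an object of numbers: "rx", "ry", "rz": the turn, a rotation vector about the tool's x, y, z in rad; "x", "y", "z": the shift along the tool's x, y, z in mm; "grip": the opening, from 0 (shut) to 1 (fully open). A call has 1 to 12 rows; each row is the pose to reach, as a shift and turn from the pose commanded when the call began, along the tool's axes at that moment; what a row does not reach only later rows make up. A row lasts 1/10 s, in which the tool goes at most 50 mm and 8.59 degrees, less where a joint would pass 70% of its speed; a pose out of reach is approached as far as the arm can. A call with a gripper value outside its range is refused whole. The fingers move at their own pace and stop on an object; the grip force is fixed at half the most. Time passes only in rows, so rows that repeat a pose let the fingers close. It gives the time, the measured TCP pose, the force, the opening and the grip force at its end, in the units of the state.
- robot.observe(): the state, without advancing time (a new reading comes with each control period).
- robot.get_image(name): name is "scene" or "side" or "wrist"; returns the picture (400x640x3 uint8, red, green, blue); there is no depth.
- robot.calibration(name): a dict with "fx", "fy", "cx", "cy" (pixels), "dist_coeffs" ([k1, k2, p1, p2, k3] as OpenCV has them; the pictures are not rectified), "world_to_cam" (4x4, takes a point from world to camera coordinates). Camera axes: x right, y up, looking along -z (the intrinsics and any distortion apply to the point x, -y, -z); pixel columns grow to the right and rows downward; lengths in mm; the calibration is good to about 2 mm. A picture is of the moment at which its call begins: read the wrist's pose just before it. calibration takes no time and is no camera call; for the wrist camera it gives the pose at the moment of the call.
- robot.sign_off(): hands the job in; it is judged then, once.
The state is a dict: "t": time; "qpos": joint angles; "dq": joint speeds; "joint_efforts": joint torques, N m; "tool_pos": TCP position; "orientation": TCP orientation; "wrist_force": force on the tool from outside, world axes, zero at the start; "moment": the same for the moment, N m; "width": finger opening in mm; "grasp_force": force on a finger pad.
Only numpy, scipy, OpenCV 4.12 (cv2) and the standard library are available. Lean on these libraries where they do the work, as an engineer would, in place of code of your own. Each camera call takes 0.05 s, during which the arm holds its last target. There are 200 camera calls.

## Working session

There is one attempt and no reset: what is moved stays moved. The work goes in short steps, Python scripts to look and compute and a tool call to move; the robot and the scene stay as the last step left them, time stands still between calls to the robot, and variables do not carry over. Pictures are saved under pics/ and viewed, at most 10 in all, crops included, and the job is handed in when it is done.

Besides the shell and the picture viewer there is one more tool, called after ">>>" by a JSON object that holds its "method" and its "body". play_rows: Moves the arm, as the interface text tells. Its arguments: {"type":"object","properties":{"series":{"type":"array","items":{"type":"object","properties":{"rx":{"type":"number"},"ry":{"type":"number"},"rz":{"type":"number"},"x":{"type":"number"},"y":{"type":"number"},"z":{"type":"number"},"grip":{"type":"number"}}}}},"required":["series"]}

```bash
ls; mkdir -p pics; python3 - <<'E'
from rig import robot
import cv2,json
o=robot.observe();print({k:(v if not hasattr(v,'tolist') else v.tolist()) for k,v in o.items()})
for n in("scene","side"):
    im=robot.get_image(n);cv2.imwrite(f"pics/{n}0.png",im[...,::-1])
    c=robot.calibration(n);print(n,c)
E
```

```text
pics
{'t': 0.0, 'qpos': [1.0994637393844535, 0.4179785028335324, -0.010298306374833763, 1.6141584737001393, 0.00472021111923366, 1.1107163802835516, -0.053006310285246876], 'dq': [-0.0012391825944724107, -5.302361863984602e-05, -0.0006499453687196006, -0.00032994503885302854, 0.0001626300868142372, 0.00012909849167127324, -0.002100541522174683], 'joint_efforts': [0.00021944767922832398, -85.12613296508789, 0.6386237405240536, -42.60014891624451, -0.04886168986558914, 0.018747818539850414, 6.28754810350074e-05], 'tool_pos': [260.28355045450536, -567.8334695800725, 223.6290834413842], 'orientation': [-3.1403601718241188, 0.00011208426288522588, 0.4298392192355618], 'wrist_force': [0.2181839388234791, -0.6477296187886751, -0.06424922010713909], 'moment': [-0.008115216165514272, 0.03872490746553859, 0.038512832923601754], 'grasp_force': 0.0, 'width': 94.08948791419967}
scene {'fx': 362.6844462319395, 'fy': 362.6844462319395, 'cx': 327.2485966598046, 'cy': 194.26059154133586, 'dist_coeffs': array([-0.02089643,  0.        ,  0.        ,  0.        ,  0.        ]), 'world_to_cam': array([[-
[... 187 characters left out ...]
1.50727222e-01,  8.51427013e-01,
        -1.45320663e+03],
       [ 0.00000000e+00,  0.00000000e+00,  0.00000000e+00,
         1.00000000e+00]])}
side {'fx': 495.42003484817894, 'fy': 495.42003484817894, 'cx': 324.9823503978465, 'cy': 195.5472761621152, 'dist_coeffs': array([-0.11961602,  0.        ,  0.        ,  0.        ,  0.        ]), 'world_to_cam': array([[ 9.63896277e-01,  2.65672409e-01, -1.79481941e-02,
        -6.00070509e+02],
       [-1.52738934e-01,  6.06852949e-01,  7.80000203e-01,
        -5.78677285e+01],
       [ 2.18116447e-01, -7.49097904e-01,  6.25521819e-01,
        -1.41126276e+03],
       [ 0.00000000e+00,  0.00000000e+00,  0.00000000e+00,
         1.00000000e+00]])}
```

View pics/scene0.png

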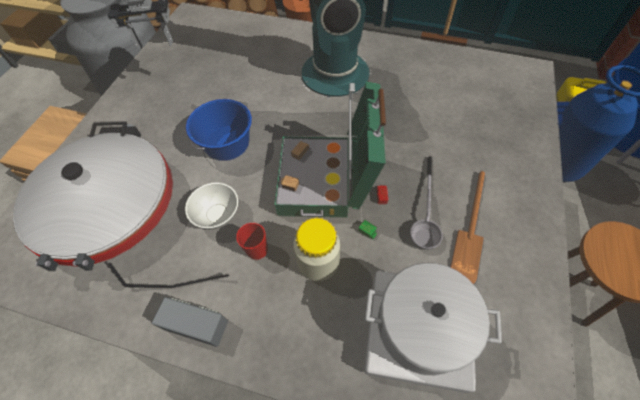

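View pics/side0.png

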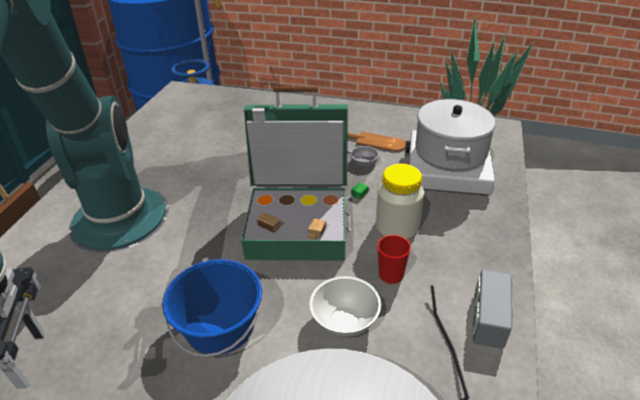

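Candidates for chunk_a and chunk_b (scene view):
- Brown chunk on the deck at (301,151), and light chunk on the deck at (290,183). These two are the targets.
- Red look-alike at (382,194) and green look-alike at (368,229), both off the tin on the slab. I'll leave these alone.

The pail is at (220,128). The tin's front faces the side camera. Next is an enlarged crop and coarse positions.

```bash
cat > h.py <<'E'
import numpy as np, cv2
from rig import robot
from scipy.optimize import least_squares
def proj(c,P):
    P=np.atleast_2d(np.asarray(P,float)); M=c["world_to_cam"]
    q=P@M[:3,:3].T+M[:3,3]; q=q*[1,-1,-1]
    K=np.array([[c["fx"],0,c["cx"]],[0,c["fy"],c["cy"]],[0,0,1.]])
    return cv2.projectPoints(q,np.zeros(3),np.zeros(3),K,np.asarray(c["dist_coeffs"]))[0][:,0]
def ray(c,uv):
    K=np.array([[c["fx"],0,c["cx"]],[0,c["fy"],c["cy"]],[0,0,1.]])
    n=cv2.undistortPoints(np.array([[uv]],float),K,np.asarray(c["dist_coeffs"]))[0,0]
    M=c["world_to_cam"];R=M[:3,:3];return -R.T@M[:3,3],R.T@np.array([n[0],-n[1],-1])
def onz(c,uv,z):
    o,d=ray(c,uv);return o+d*(z-o[2])/d[2]
E
python3 - <<'E'
from h import *
s=robot.calibration("scene");d=robot.calibration("side")
np.set_printoptions(precision=1,suppress=True)
for n,a,b,z in[("brown",(301,151),(269,222),76),("light",(290,183),(317,228),75)]:
    print(n,onz(s,a,z),onz(d,b,z))
print("pailrim",onz(s,(220,123),105),onz(d,(213,297),105))
print("tin front L/R side",onz(d,(243,241),70),onz(d,(346,241),70)," scene",onz(s,(281,139),70),onz(s,(276,206),70))
print("bar side",onz(d,(295,91),340),onz(s,(382,106),340))
print("cup,bowl,can",onz(s,(252,232),100),onz(s,(212,204),62),onz(s,(317,236),178))
print(robot.calibration("wrist"))
A=cv2.resize(cv2.imread("pics/scene0.png")[75:225,265:398],None,fx=3,fy=4,interpolation=2)
A=cv2.resize(cv2.imread("pics/scene0.png")[75:225,265:398],None,fx=3,fy=3,interpolation=2)
B=cv2.resize(cv2.imread("pics/side0.png")[85:265,235:360],None,fx=3,fy=3,interpolation=2)
C=np.zeros((540,800,3),np.uint8);C[:450,:399]=A;C[:,400:775]=B;cv2.imwrite("pics/c1.png",C)
E
```

```text
brown [474.  16.  76.] [473.9   5.5  76. ]
light [597.7  20.9  75. ] [598.9  15.2  75. ]
pailrim [ 453.2 -265.1  105. ] [ 455.4 -279.   105. ]
tin front L/R side [433.  -70.9  70. ] [679.4  -7.4  70. ]  scene [439.1 -64.2  70. ] [681.    5.6  70. ]
bar side [488.5 221.2 340. ] [484.7 247.2 340. ]
cup,bowl,can [789.2 -19.9 100. ] [ 720.1 -181.9   62. ] [788.7 165.3 178. ]
{'fx': 352.42779081840644, 'fy': 352.42779081840644, 'cx': 322.7372735116139, 'cy': 194.78769899415232, 'dist_coeffs': array([-0.,  0.,  0.,  0.,  0.]), 'world_to_cam': array([[   0.4,   -0.9,   -0. , -624.7],
       [   0.9,    0.4,   -0.2,   25.9],
       [   0.2,    0.1,    1. , -390.2],
       [   0. ,    0. ,    0. ,    1. ]])}
```

View pics/c1.png

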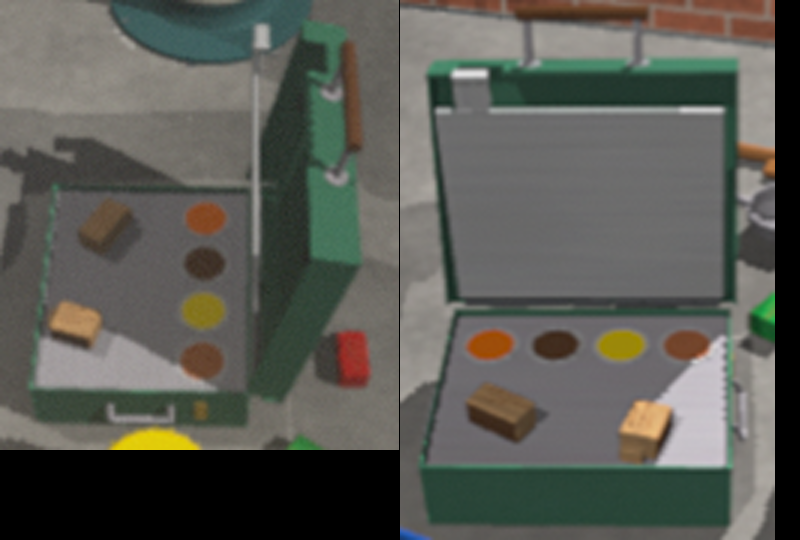

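The crop confirms both deck chunks: the brown one with bark at scene (301,150) and the stout light one at (290,183). The thumb tab is at the upper left in the side view, and the bar is on top.

```bash
cat >> h.py <<'E'
from scipy.spatial.transform import Rotation as R
np.set_printoptions(precision=1,suppress=True)
def tin(p,P): # tin frame->world
    c,s_=np.cos(p[2]),np.sin(p[2]);P=np.atleast_2d(P).astype(float)
    return np.c_[p[0]+c*P[:,0]-s_*P[:,1],p[1]+s_*P[:,0]+c*P[:,1],P[:,2]]
def go(p,yaw,o=None):
    "shift,rotvec in tool axes to world pose p with tool down at yaw"
    o=o or robot.observe();A=R.from_euler("xyz",o["orientation"]);B=R.from_euler("xyz",[np.pi,0,yaw])
    r=A.inv()*B
    print("xyz",A.inv().apply(np.array(p)-o["tool_pos"]).round(1),"rot",r.as_rotvec().round(3))
E
python3 - <<'E'
from h import *
s=robot.calibration("scene");d=robot.calibration("side")
C=[[-107.5,130,70],[-107.5,-130,70],[107.5,-130,70],[107.5,130,70]]
us=np.array([(282.7,137.3),(277,204.3),(347.7,205),(348.3,137.3)]);ud=np.array([(243,240),(345.3,239.7),(345.3,189),(253.3,189)])
f=lambda p:np.r_[(proj(s,tin(p,C))-us).ravel(),(proj(d,tin(p,C))-ud).ravel()]
r=least_squares(f,[560,35,1.8]);print(r.x.round(3),r.fun)
np.set_printoptions(precision=4)
c=robot.calibration("wrist");o=robot.observe();A=R.from_euler("xyz",o["orientation"]).as_matrix()
M=c["world_to_cam"];cam=-M[:3,:3].T@M[:3,3];print("cam in tool",A.T@(cam-o["tool_pos"]),"view dir in tool",A.T@(-M[2,:3]), "up",A.T@M[1,:3])
t=tin(r.x,[[-30,0,360]])[0];print(t);go(t,r.x[2]);
E
```

```text
[526.5  70.6   1.8] [-1.  -1.  -3.   0.7  0.5  0.8 -1.  -0.6 -1.3 -0.7  1.3 -0.4 -0.1 -3.1
 -0.4 -2.7]
cam in tool [  66.9858    0.4228 -160.6911] view dir in tool [-0.2357 -0.0003  0.9718] up [ 0.9718 -0.0004  0.2357]
[534.0309  41.5599 360.    ]
xyz [ 502.8 -440.1 -135.9] rot [-0.001 -0.001 -1.393]
```

>>> {"method": "play_rows", "body": {"series": [{"x": 250, "y": -220, "z": -70, "rz": -0.7}, {"x": 250, "y": -220, "z": -70, "rz": -0.7}, {"x": 250, "y": -220, "z": -70, "rz": -0.7}, {"x": 250, "y": -220, "z": -70, "rz": -0.7}, {"x": 250, "y": -220, "z": -70, "rz": -0.7}, {"x": 250, "y": -220, "z": -70, "rz": -0.7}, {"x": 250, "y": -220, "z": -70, "rz": -0.7}, {"x": 250, "y": -220, "z": -70, "rz": -0.7}]}}

```text
schema error: expected keys rx, ry, rz, x, y, z, grip
```

```bash
python3 - <<'E'
from h import *
t=tin([526.5,70.6,1.82],[[-35,0,310]])[0];go(t,1.82)
E
```

```text
xyz [ 501.8 -435.1  -85.9] rot [-0.  -0.  -1.4]
```

>>> {"method": "play_rows", "body": {"series": [{"x": 250, "y": -218, "z": -85, "rx": 0, "ry": 0, "rz": -0.7, "grip": 1}, {"x": 250, "y": -218, "z": -85, "rx": 0, "ry": 0, "rz": -0.7, "grip": 1}, {"x": 250, "y": -218, "z": -85, "rx": 0, "ry": 0, "rz": -0.7, "grip": 1}, {"x": 250, "y": -218, "z": -85, "rx": 0, "ry": 0, "rz": -0.7, "grip": 1}, {"x": 250, "y": -218, "z": -85, "rx": 0, "ry": 0, "rz": -0.7, "grip": 1}, {"x": 250, "y": -218, "z": -85, "rx": 0, "ry": 0, "rz": -0.7, "grip": 1}, {"x": 250, "y": -218, "z": -85, "rx": 0, "ry": 0, "rz": -0.7, "grip": 1}, {"x": 250, "y": -218, "z": -85, "rx": 0, "ry": 0, "rz": -0.7, "grip": 1}]}}

```text
t: 0.9
tool_pos: [399.4, -261.3, 310.8]
orientation: [3.139, -0.0, 1.137]
wrist_force: [-0.4, -0.8, 0.0]
width: 94.2
grasp_force: 0.0
```

```bash
python3 - <<'E'
from h import *
t=tin([526.5,70.6,1.82],[[-35,0,310]])[0];go(t,1.82)
E
```

```text
xyz [327.4  -2.2   0.8] rot [ 0.   0.  -0.7]
```

>>> {"method": "play_rows", "body": {"series": [{"x": 327, "y": -2, "z": 0, "rx": 0, "ry": 0, "rz": -0.7, "grip": 1}, {"x": 327, "y": -2, "z": 0, "rx": 0, "ry": 0, "rz": -0.7, "grip": 1}, {"x": 327, "y": -2, "z": 0, "rx": 0, "ry": 0, "rz": -0.7, "grip": 1}, {"x": 327, "y": -2, "z": 0, "rx": 0, "ry": 0, "rz": -0.7, "grip": 1}, {"x": 327, "y": -2, "z": 0, "rx": 0, "ry": 0, "rz": -0.7, "grip": 1}, {"x": 327, "y": -2, "z": 0, "rx": 0, "ry": 0, "rz": -0.7, "grip": 1}, {"x": 327, "y": -2, "z": 0, "rx": 0, "ry": 0, "rz": -0.7, "grip": 1}, {"x": 327, "y": -2, "z": 0, "rx": 0, "ry": 0, "rz": -0.7, "grip": 1}, {"x": 327, "y": -2, "z": 0, "rx": 0, "ry": 0, "rz": -0.7, "grip": 1}]}}

```text
t: 1.8
tool_pos: [534.5, 30.5, 308.7]
orientation: [-3.141, -0.0, 1.83]
wrist_force: [-0.6, -0.1, -0.2]
width: 93.9
grasp_force: 0.0
```

```bash
python3 - <<'E'
from h import *
import pickle
o=robot.observe();c=robot.calibration("wrist");im=robot.get_image("wrist");print(o["tool_pos"],o["orientation"],o["dq"])
pickle.dump(c,open("w1.pkl","wb"));cv2.imwrite("pics/w1.png",cv2.resize(im[...,::-1],(800,500),interpolation=2))
E
```

```text
[534.5  30.5 308.7] [-3.1 -0.   1.8] [ 0. -0.  0.  0. -0. -0.  0.]
```

View pics/w1.png

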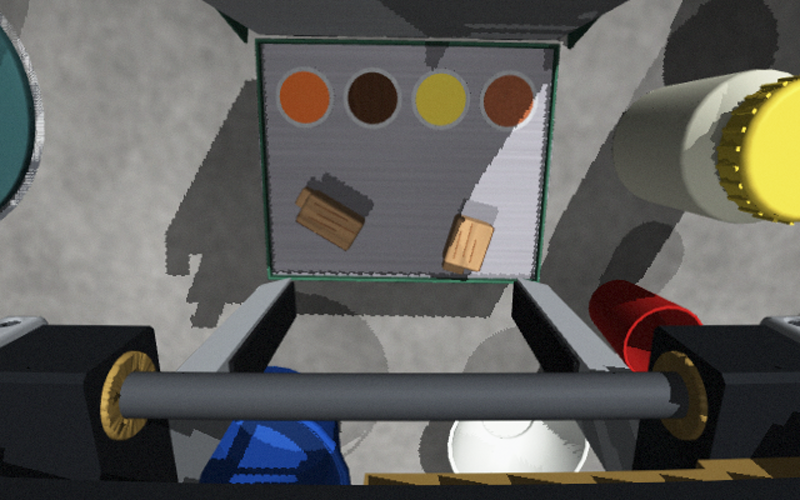

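The wrist view shows chunk_a (longer, stub at its upper left) at (330,219) and chunk_b (stout) at (469,243). The tin rim corners are at (257,40), (559,42), (538,281) and (267,280). I'll take a close crop for the grasp.

```bash
python3 - <<'E'
from h import *
im=cv2.imread("pics/w1.png")
cv2.imwrite("pics/c2.png",cv2.resize(im[170:295,255:555],None,fx=2.6,fy=2.6,interpolation=2))
E
```

```text
(no output)
```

View pics/c2.png

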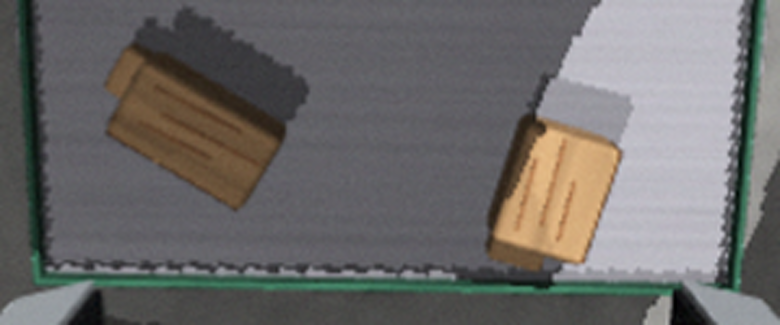

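```bash
python3 - <<'E'
from h import *
import pickle
c=pickle.load(open("w1.pkl","rb"))
C=[[-107.5,130,70],[-107.5,-130,70],[107.5,-130,70],[107.5,130,70]]
u=np.array([(267,280),(538,281),(559,42),(257,40)])/1.25-.1
f=lambda p:(proj(c,tin(p,C))-u).ravel()
r=least_squares(f,[526,70,1.8]);print("tin",r.x.round(3),r.fun)
p=r.x;cy,sy=np.cos(p[2]),np.sin(p[2]);T=np.array([[cy,sy],[-sy,cy]])
for n,z,q in[("a",90,[(147,62),(107,130),(238,210),(285,128)]),("b",88,[(537,118),(621,150),(584,263),(495,238)])]:
    w=np.array([onz(c,((x/2.6+255)/1.25,(y/2.6+170)/1.25),z) for x,y in q])
    m=w.mean(0);e=[np.linalg.norm(w[i]-w[(i+1)%4]) for i in range(4)]
    i,j=(1,2) if n=="a" else (1,2)
    l=(w[2]-w[1]+w[3]-w[0]);print(n,m,"edges",np.array(e),"long yaw",np.arctan2(l[1],l[0]).round(3),"in tin",T@(m[:2]-p[:2]))
    print(w[:,:2].round(1).tolist())
E
```

```text
tin [524.5  70.1   1.8] [ 0.7  0.1  1.4  1.8  0.8  0.2 -2.7 -1.4]
a [472.1   9.5  90. ] edges [27.2 51.6 33.  50.7] long yaw -0.254 in tin [-45.9  65.6]
[[451.6, 28.9], [443.3, 2.9], [492.4, -12.8], [501.2, 19.0]]
b [597.4  20.8  88. ] edges [31.  41.6 32.5 44.1] long yaw -1.597 in tin [-65.7 -58.6]
[[582.6, 43.8], [613.4, 40.6], [613.1, -1.0], [580.6, -0.3]]
```

```bash
python3 - <<'E'
from h import *
go([472.5,9.5,120],2.88)
E
```

```text
xyz [ -3.8 -64.8 188.9] rot [-0.  -0.  -1.1]
```

>>> {"method": "play_rows", "body": {"series": [{"x": -4, "y": -65, "z": 130, "rx": 0, "ry": 0, "rz": -1.05, "grip": 0.64}, {"x": -4, "y": -65, "z": 130, "rx": 0, "ry": 0, "rz": -1.05, "grip": 0.64}, {"x": -4, "y": -65, "z": 130, "rx": 0, "ry": 0, "rz": -1.05, "grip": 0.64}, {"x": -4, "y": -65, "z": 130, "rx": 0, "ry": 0, "rz": -1.05, "grip": 0.64}, {"x": -4, "y": -65, "z": 130, "rx": 0, "ry": 0, "rz": -1.05, "grip": 0.64}, {"x": -4, "y": -65, "z": 130, "rx": 0, "ry": 0, "rz": -1.05, "grip": 0.64}, {"x": -4, "y": -65, "z": 130, "rx": 0, "ry": 0, "rz": -1.05, "grip": 0.64}, {"x": -4, "y": -65, "z": 160, "rx": 0, "ry": 0, "rz": -1.05, "grip": 0.64}, {"x": -4, "y": -65, "z": 185, "rx": 0, "ry": 0, "rz": -1.05, "grip": 0.64}, {"x": -4, "y": -65, "z": 189, "rx": 0, "ry": 0, "rz": -1.05, "grip": 0.64}, {"x": -4, "y": -65, "z": 189, "rx": 0, "ry": 0, "rz": -1.05, "grip": 0.64}]}}

```text
t: 2.95
tool_pos: [472.5, 9.5, 120.3]
orientation: [-3.141, -0.001, 2.879]
wrist_force: [0.3, -0.0, 0.2]
width: 60.0
grasp_force: 0.0
```

```bash
sed -i 's/precision=1/precision=3/' h.py; python3 - <<'E'
from h import *
go([472.5,9.5,85],2.88)
o=robot.observe();A=R.from_euler("xyz",o["orientation"]).as_matrix()
print(o["tool_pos"],o["width"])
E
```

```text
xyz [-0.1  0.  35.3] rot [-0.    -0.001 -0.001]
[472.471   9.494 120.296] 59.97302655954299
```

Positioning is accurate, so I'll descend, grip and lift.

>>> {"method": "play_rows", "body": {"series": [{"x": 0, "y": 0, "z": 20, "rx": 0, "ry": 0, "rz": 0, "grip": 0.64}, {"x": 0, "y": 0, "z": 30, "rx": 0, "ry": 0, "rz": 0, "grip": 0.64}, {"x": 0, "y": 0, "z": 35.5, "rx": 0, "ry": 0, "rz": 0, "grip": 0.64}, {"x": 0, "y": 0, "z": 35.5, "rx": 0, "ry": 0, "rz": 0, "grip": 0}, {"x": 0, "y": 0, "z": 35.5, "rx": 0, "ry": 0, "rz": 0, "grip": 0}, {"x": 0, "y": 0, "z": 35.5, "rx": 0, "ry": 0, "rz": 0, "grip": 0}, {"x": 0, "y": 0, "z": 35.5, "rx": 0, "ry": 0, "rz": 0, "grip": 0}, {"x": 0, "y": 0, "z": 35.5, "rx": 0, "ry": 0, "rz": 0, "grip": 0}, {"x": 0, "y": 0, "z": 35.5, "rx": 0, "ry": 0, "rz": 0, "grip": 0}, {"x": 0, "y": 0, "z": 0, "rx": 0, "ry": 0, "rz": 0, "grip": 0}, {"x": 0, "y": 0, "z": -50, "rx": 0, "ry": 0, "rz": 0, "grip": 0}, {"x": 0, "y": 0, "z": -80, "rx": 0, "ry": 0, "rz": 0, "grip": 0}]}}

```text
t: 4.15
tool_pos: [473.3, 10.8, 203.1]
orientation: [3.141, 0.002, 2.881]
wrist_force: [0.7, 0.3, -0.2]
width: 29.6
grasp_force: 29.9
```

```bash
python3 - <<'E'
from h import *
go([462,-272,190],2.5);go([455,-272,70],2.5);print(robot.observe()["width"])
E
```

```text
xyz [ -62.1 -276.1   13. ] rot [0.001 0.002 0.381]
xyz [ -55.1 -278.   133. ] rot [0.001 0.002 0.381]
29.601193203305417
```

>>> {"method": "play_rows", "body": {"series": [{"x": -55, "y": -278, "z": 0, "rx": 0, "ry": 0, "rz": 0.38, "grip": 0}, {"x": -55, "y": -278, "z": 0, "rx": 0, "ry": 0, "rz": 0.38, "grip": 0}, {"x": -55, "y": -278, "z": 0, "rx": 0, "ry": 0, "rz": 0.38, "grip": 0}, {"x": -55, "y": -278, "z": 0, "rx": 0, "ry": 0, "rz": 0.38, "grip": 0}, {"x": -55, "y": -278, "z": 0, "rx": 0, "ry": 0, "rz": 0.38, "grip": 0}, {"x": -55, "y": -278, "z": 0, "rx": 0, "ry": 0, "rz": 0.38, "grip": 0}, {"x": -55, "y": -278, "z": 0, "rx": 0, "ry": 0, "rz": 0.38, "grip": 0}, {"x": -55, "y": -278, "z": 0, "rx": 0, "ry": 0, "rz": 0.38, "grip": 0}]}}

```text
t: 4.95
tool_pos: [453.8, -272.6, 200.1]
orientation: [3.141, -0.001, 2.499]
wrist_force: [-0.4, 1.2, -0.9]
width: 29.6
grasp_force: 29.9
```

```bash
python3 - <<'E'
from h import *
s=robot.get_image("scene");d=robot.get_image("side")
C=np.zeros((480,800,3),np.uint8)
C[:,:400]=cv2.resize(s[60:180,170:270],None,fx=4,fy=4,interpolation=2);C[:,400:]=cv2.resize(d[245:365,160:260],None,fx=4,fy=4,interpolation=2)
cv2.imwrite("pics/c3.png",C[...,::-1])
go([455,-272,70],2.5)
E
```

```text
xyz [ -1.1  -0.2 130.3] rot [ 0.    -0.     0.001]
```

View pics/c3.png

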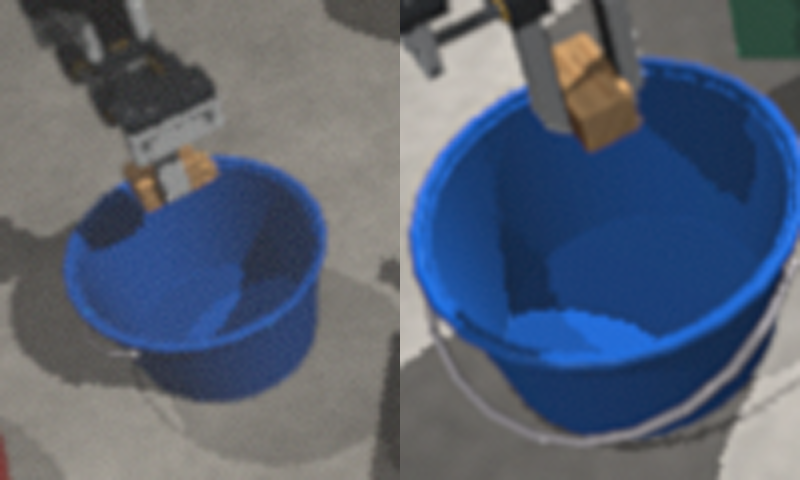

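Chunk_a is held above the pail. The rim ellipse centre is at scene (219,122) and side (211,298), so the TCP is centred over it. Lowering and releasing now.

>>> {"method": "play_rows", "body": {"series": [{"x": 0, "y": 0, "z": 50, "rx": 0, "ry": 0, "rz": 0, "grip": 0}, {"x": 0, "y": 0, "z": 95, "rx": 0, "ry": 0, "rz": 0, "grip": 0}, {"x": 0, "y": 0, "z": 130, "rx": 0, "ry": 0, "rz": 0, "grip": 0}, {"x": 0, "y": 0, "z": 148, "rx": 0, "ry": 0, "rz": 0, "grip": 0}, {"x": 0, "y": 0, "z": 152, "rx": 0, "ry": 0, "rz": 0, "grip": 0}, {"x": 0, "y": 0, "z": 152, "rx": 0, "ry": 0, "rz": 0, "grip": 0.6}, {"x": 0, "y": 0, "z": 152, "rx": 0, "ry": 0, "rz": 0, "grip": 0.6}, {"x": 0, "y": 0, "z": 152, "rx": 0, "ry": 0, "rz": 0, "grip": 0.6}, {"x": 0, "y": 0, "z": 152, "rx": 0, "ry": 0, "rz": 0, "grip": 0.6}, {"x": 0, "y": 0, "z": 110, "rx": 0, "ry": 0, "rz": 0, "grip": 0.6}, {"x": 0, "y": 0, "z": 60, "rx": 0, "ry": 0, "rz": 0, "grip": 0.6}, {"x": 0, "y": 0, "z": 10, "rx": 0, "ry": 0, "rz": 0, "grip": 0.6}]}}

```text
t: 6.25
tool_pos: [453.7, -272.1, 192.3]
orientation: [3.141, -0.0, 2.5]
wrist_force: [1.3, -1.1, 0.1]
width: 56.2
grasp_force: 0.0
```

```bash
python3 - <<'E'
from h import *
go([597.4,20.5,150],1.545)
E
```

```text
xyz [ 59.9 320.4  42.4] rot [ 0.    -0.001  0.955]
```

>>> {"method": "play_rows", "body": {"series": [{"x": 60, "y": 320, "z": 20, "rx": 0, "ry": 0, "rz": 0.955, "grip": 0.66}, {"x": 60, "y": 320, "z": 20, "rx": 0, "ry": 0, "rz": 0.955, "grip": 0.66}, {"x": 60, "y": 320, "z": 20, "rx": 0, "ry": 0, "rz": 0.955, "grip": 0.66}, {"x": 60, "y": 320, "z": 20, "rx": 0, "ry": 0, "rz": 0.955, "grip": 0.66}, {"x": 60, "y": 320, "z": 20, "rx": 0, "ry": 0, "rz": 0.955, "grip": 0.66}, {"x": 60, "y": 320, "z": 20, "rx": 0, "ry": 0, "rz": 0.955, "grip": 0.66}, {"x": 60, "y": 320, "z": 20, "rx": 0, "ry": 0, "rz": 0.955, "grip": 0.66}, {"x": 60, "y": 320, "z": 42, "rx": 0, "ry": 0, "rz": 0.955, "grip": 0.66}, {"x": 60, "y": 320, "z": 70, "rx": 0, "ry": 0, "rz": 0.955, "grip": 0.66}, {"x": 60, "y": 320, "z": 72, "rx": 0, "ry": 0, "rz": 0.955, "grip": 0.66}]}}

```text
t: 7.25
tool_pos: [595.9, 20.2, 115.8]
orientation: [-3.137, 0.0, 1.546]
wrist_force: [-0.8, -0.0, -0.1]
width: 62.0
grasp_force: 0.0
```

```bash
python3 - <<'E'
from h import *
go([597.4,20.5,84.5],1.545)
E
```

```text
xyz [ 0.3  1.6 31.3] rot [-0.004  0.     0.001]
```

>>> {"method": "play_rows", "body": {"series": [{"x": 0, "y": 0.5, "z": 0, "rx": 0, "ry": 0, "rz": 0, "grip": 0.66}, {"x": 0, "y": 0.5, "z": 20, "rx": 0, "ry": 0, "rz": 0, "grip": 0.66}, {"x": 0, "y": 0.5, "z": 33, "rx": 0, "ry": 0, "rz": 0, "grip": 0.66}, {"x": 0, "y": 0.5, "z": 34, "rx": 0, "ry": 0, "rz": 0, "grip": 0}, {"x": 0, "y": 0.5, "z": 34, "rx": 0, "ry": 0, "rz": 0, "grip": 0}, {"x": 0, "y": 0.5, "z": 34, "rx": 0, "ry": 0, "rz": 0, "grip": 0}, {"x": 0, "y": 0.5, "z": 34, "rx": 0, "ry": 0, "rz": 0, "grip": 0}, {"x": 0, "y": 0.5, "z": 34, "rx": 0, "ry": 0, "rz": 0, "grip": 0}, {"x": 0, "y": 0.5, "z": 34, "rx": 0, "ry": 0, "rz": 0, "grip": 0}, {"x": 0, "y": 0.5, "z": 0, "rx": 0, "ry": 0, "rz": 0, "grip": 0}, {"x": 0, "y": 0.5, "z": -50, "rx": 0, "ry": 0, "rz": 0, "grip": 0}, {"x": 0, "y": 0.5, "z": -80, "rx": 0, "ry": 0, "rz": 0, "grip": 0}]}}

```text
t: 8.45
tool_pos: [598.6, 20.1, 201.7]
orientation: [3.139, -0.0, 1.545]
wrist_force: [1.4, 0.1, -1.5]
width: 33.9
grasp_force: 30.0
```

```bash
python3 - <<'E'
from h import *
go([460,-265,200],2.2)
E
```

```text
xyz [-288.6 -131.3    1.2] rot [ 0.003  0.    -0.655]
```

>>> {"method": "play_rows", "body": {"series": [{"x": -280, "y": -137, "z": 0, "rx": 0, "ry": 0, "rz": 0, "grip": 0}, {"x": -280, "y": -137, "z": 0, "rx": 0, "ry": 0, "rz": 0, "grip": 0}, {"x": -280, "y": -137, "z": 0, "rx": 0, "ry": 0, "rz": 0, "grip": 0}, {"x": -280, "y": -137, "z": 0, "rx": 0, "ry": 0, "rz": 0, "grip": 0}, {"x": -280, "y": -137, "z": 0, "rx": 0, "ry": 0, "rz": 0, "grip": 0}, {"x": -280, "y": -137, "z": 0, "rx": 0, "ry": 0, "rz": 0, "grip": 0}, {"x": -280, "y": -137, "z": 0, "rx": 0, "ry": 0, "rz": 0, "grip": 0}, {"x": -280, "y": -137, "z": 0, "rx": 0, "ry": 0, "rz": 0, "grip": 0}, {"x": -280, "y": -137, "z": 0, "rx": 0, "ry": 0, "rz": 0, "grip": 0}]}}

```text
t: 9.35
tool_pos: [454.4, -255.6, 198.4]
orientation: [3.141, -0.0, 1.546]
wrist_force: [-0.3, -0.4, -0.4]
width: 33.9
grasp_force: 30.0
```

>>> {"method": "play_rows", "body": {"series": [{"x": 0, "y": 0, "z": 50, "rx": 0, "ry": 0, "rz": 0, "grip": 0}, {"x": 0, "y": 0, "z": 95, "rx": 0, "ry": 0, "rz": 0, "grip": 0}, {"x": 0, "y": 0, "z": 120, "rx": 0, "ry": 0, "rz": 0, "grip": 0}, {"x": 0, "y": 0, "z": 128, "rx": 0, "ry": 0, "rz": 0, "grip": 0}, {"x": 0, "y": 0, "z": 130, "rx": 0, "ry": 0, "rz": 0, "grip": 0}, {"x": 0, "y": 0, "z": 130, "rx": 0, "ry": 0, "rz": 0, "grip": 0.6}, {"x": 0, "y": 0, "z": 130, "rx": 0, "ry": 0, "rz": 0, "grip": 0.6}, {"x": 0, "y": 0, "z": 130, "rx": 0, "ry": 0, "rz": 0, "grip": 0.6}, {"x": 0, "y": 0, "z": 90, "rx": 0, "ry": 0, "rz": 0, "grip": 0.6}, {"x": 0, "y": 0, "z": 40, "rx": 0, "ry": 0, "rz": 0, "grip": 0.6}, {"x": 0, "y": 0, "z": -10, "rx": 0, "ry": 0, "rz": 0, "grip": 0.6}, {"x": 0, "y": 0, "z": -60, "rx": 0, "ry": 0, "rz": 0, "grip": 0.6}]}}

```text
t: 10.55
tool_pos: [453.5, -256.4, 261.2]
orientation: [3.141, 0.001, 1.545]
wrist_force: [0.6, 0.1, -1.0]
width: 56.6
grasp_force: 0.0
```

```bash
python3 - <<'E'
from h import *
import pickle
c=pickle.load(open("w1.pkl","rb"))
C=[[-107.5,130,70],[-107.5,-130,70],[107.5,-130,70],[107.5,130,70]]
u=np.array([(267,280),(538,281),(559,42),(257,40)])/1.25-.1
s=robot.calibration("scene");d=robot.calibration("side")
us=np.array([(282.7,137.3),(277,204.3),(347.7,205),(348.3,137.3)]);ud=np.array([(243,240),(345.3,239.7),(345.3,189),(253.3,189)])
f=lambda p:np.r_[(proj(c,tin(p,C))-u).ravel(),.4*(proj(s,tin(p,C))-us).ravel(),.4*(proj(d,tin(p,C))-ud).ravel()]
p=least_squares(f,[526,70,1.8]).x;print("tin",p)
print("bar",tin(p,[[113.5+66,0,337]]))
go(tin(p,[[110,0,415]])[0],p[2])
E
```

```text
tin [524.547  70.105   1.819]
bar [[480.496 244.116 337.   ]]
xyz [ 434.   33. -154.] rot [ 0.001  0.001 -0.274]
```

>>> {"method": "play_rows", "body": {"series": [{"x": 20, "y": 0, "z": -50, "rx": 0, "ry": 0, "rz": -0.14, "grip": 0.5}, {"x": 40, "y": 0, "z": -100, "rx": 0, "ry": 0, "rz": -0.274, "grip": 0.5}, {"x": 60, "y": 33, "z": -130, "rx": 0, "ry": 0, "rz": -0.274, "grip": 0.5}, {"x": 100, "y": 33, "z": -154, "rx": 0, "ry": 0, "rz": -0.274, "grip": 0.5}, {"x": 300, "y": 33, "z": -154, "rx": 0, "ry": 0, "rz": -0.274, "grip": 0.5}, {"x": 300, "y": 33, "z": -154, "rx": 0, "ry": 0, "rz": -0.274, "grip": 0.5}, {"x": 300, "y": 33, "z": -154, "rx": 0, "ry": 0, "rz": -0.274, "grip": 0.5}, {"x": 300, "y": 33, "z": -154, "rx": 0, "ry": 0, "rz": -0.274, "grip": 0.5}, {"x": 434, "y": 33, "z": -154, "rx": 0, "ry": 0, "rz": -0.274, "grip": 0.5}, {"x": 434, "y": 33, "z": -154, "rx": 0, "ry": 0, "rz": -0.274, "grip": 0.5}, {"x": 434, "y": 33, "z": -154, "rx": 0, "ry": 0, "rz": -0.274, "grip": 0.5}, {"x": 434, "y": 33, "z": -154, "rx": 0, "ry": 0, "rz": -0.274, "grip": 0.5}]}}

```text
t: 11.75
tool_pos: [496.8, 181.1, 412.9]
orientation: [3.141, -0.001, 1.825]
wrist_force: [-0.1, -1.3, -0.8]
width: 47.0
grasp_force: 0.0
```

```bash
python3 - <<'E'
from h import *
import pickle
o=robot.observe();c=robot.calibration("wrist");im=robot.get_image("wrist");print(o["tool_pos"],o["orientation"])
pickle.dump(c,open("w2.pkl","wb"));C=np.zeros((600,800,3),np.uint8);C[:400,:640]=im
s=robot.get_image("scene");C[400:600,:200]=cv2.resize(s[95:162,185:252],(200,200),interpolation=2)
d=robot.get_image("side");C[400:600,220:420]=cv2.resize(d[260:350,165:255],(200,200),interpolation=2)
C[400:600,440:640]=cv2.resize(d[80:270,220:380],(200,200),interpolation=2)
cv2.imwrite("pics/w2.png",C[...,::-1])
E
```

```text
[496.757 181.1   412.889] [ 3.141 -0.001  1.825]
```

View pics/w2.png

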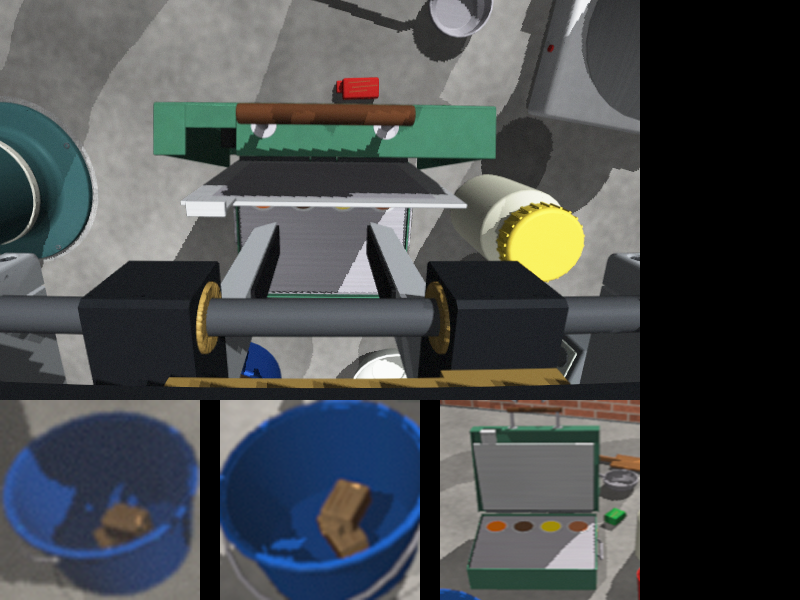

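Both chunks lie in the pail, and the inner lid stands upright just ahead of the outer. The bar runs from (236,113) to (415,114) with its centre at (325,113). The red decoy at (360,88) is behind it, untouched.

```bash
python3 - <<'E'
from h import *
import pickle
c=pickle.load(open("w2.pkl","rb"));p=[524.547,70.105,1.819]
for z in(334,338,342):
    w=np.array([onz(c,u,z) for u in((236,113.5),(415,114),(325,113.8))]);e=w[1]-w[0]
    print(z,w[2],np.linalg.norm(e),np.arctan2(e[1],e[0]))
for th in(1.70,1.74,1.78):
    x=113.5-272.5*np.cos(th)+10*np.sin(th);z=72+272.5*np.sin(th)+10*np.cos(th);P=tin(p,[[x,0,z],[x,58,z],[x,-58,z]]);print(th,P[0],proj(c,P).round(1).tolist())
o=robot.observe();print(o["qpos"]);go([481,243,420],.25)
E
```

```text
334 [480.986 244.016 334.   ] 119.13402616265634 0.25209100882159746
338 [480.946 244.049 338.   ] 117.14570646567623 0.25209100882159763
342 [480.907 244.082 342.   ] 115.1573867686961 0.25209100882159774
1.7 [485.603 223.774 340.94 ] [[324.1, 146.2], [236.0, 145.7], [412.0, 146.9]]
1.74 [482.97  234.164 338.925] [[324.2, 129.5], [236.0, 129.1], [412.2, 130.2]]
1.78 [480.358 244.468 336.482] [[324.3, 112.9], [236.1, 112.5], [412.3, 113.7]]
[ 0.276  0.182 -0.782  1.555  0.129  1.457 -0.265]
xyz [69.4 -0.1 -7.5] rot [0.001 0.    1.568]
```

>>> {"method": "play_rows", "body": {"series": [{"x": 30, "y": 0, "z": -5, "rx": 0, "ry": 0, "rz": 1.57, "grip": 0.45}, {"x": 60, "y": 0, "z": -5, "rx": 0, "ry": 0, "rz": 1.57, "grip": 0.45}, {"x": 65, "y": 0, "z": -5, "rx": 0, "ry": 0, "rz": 1.57, "grip": 0.45}, {"x": 65, "y": 0, "z": -5, "rx": 0, "ry": 0, "rz": 1.57, "grip": 0.45}, {"x": 65, "y": 0, "z": -5, "rx": 0, "ry": 0, "rz": 1.57, "grip": 0.45}, {"x": 65, "y": 0, "z": -5, "rx": 0, "ry": 0, "rz": 1.57, "grip": 0.45}, {"x": 65, "y": 0, "z": -5, "rx": 0, "ry": 0, "rz": 1.57, "grip": 0.45}, {"x": 65, "y": 0, "z": -5, "rx": 0, "ry": 0, "rz": 1.57, "grip": 0.45}, {"x": 65, "y": 0, "z": -5, "rx": 0, "ry": 0, "rz": 1.57, "grip": 0.45}, {"x": 65, "y": 0, "z": -5, "rx": 0, "ry": 0, "rz": 1.57, "grip": 0.45}, {"x": 65, "y": 0, "z": -5, "rx": 0, "ry": 0, "rz": 1.57, "grip": 0.45}, {"x": 65, "y": 0, "z": -5, "rx": 0, "ry": 0, "rz": 1.57, "grip": 0.45}]}}

```text
t: 13.1
tool_pos: [482.5, 238.0, 417.6]
orientation: [3.141, -0.0, 0.245]
wrist_force: [0.4, 1.0, -0.6]
width: 42.2
grasp_force: 0.0
```

```bash
python3 - <<'E'
from h import *
o=robot.observe();print(o["qpos"],o["tool_pos"]);go([480.8,244,337],.252)
E
```

```text
[ 0.025  0.182 -0.633  1.527  0.109  1.467 -1.937] [482.474 237.989 417.563]
xyz [-0.2 -6.3 80.6] rot [ 0.    -0.    -0.007]
```

>>> {"method": "play_rows", "body": {"series": [{"x": 0, "y": -6, "z": 30, "rx": 0, "ry": 0, "rz": -0.007, "grip": 0.45}, {"x": 0, "y": -6, "z": 60, "rx": 0, "ry": 0, "rz": -0.007, "grip": 0.45}, {"x": 0, "y": -6, "z": 76, "rx": 0, "ry": 0, "rz": -0.007, "grip": 0.45}, {"x": 0, "y": -6, "z": 80, "rx": 0, "ry": 0, "rz": -0.007, "grip": 0.45}, {"x": 0, "y": -6, "z": 80, "rx": 0, "ry": 0, "rz": -0.007, "grip": 0}, {"x": 0, "y": -6, "z": 80, "rx": 0, "ry": 0, "rz": -0.007, "grip": 0}, {"x": 0, "y": -6, "z": 80, "rx": 0, "ry": 0, "rz": -0.007, "grip": 0}, {"x": 0, "y": -6, "z": 80, "rx": 0, "ry": 0, "rz": -0.007, "grip": 0}, {"x": 0, "y": -6, "z": 80, "rx": 0, "ry": 0, "rz": -0.007, "grip": 0}, {"x": 0, "y": -6, "z": 80, "rx": 0, "ry": 0, "rz": -0.007, "grip": 0}]}}

```text
t: 14.1
tool_pos: [480.9, 244.9, 337.9]
orientation: [3.141, -0.001, 0.255]
wrist_force: [-0.4, -4.0, 6.7]
width: 13.1
grasp_force: 30.0
```

```bash
cat >> h.py <<'E'
def arc(ths,x0=None,p=(524.547,70.105,1.821)):
    "rows (tool axes) along bar arc relative to current pose; tool yaw ~ .25"
    o=robot.observe();A=R.from_euler("xyz",o["orientation"])
    b=lambda th:tin(p,[[113.5-272.5*np.cos(th)+10*np.sin(th),0,72+272.5*np.sin(th)+10*np.cos(th)]])[0]
    rel=(o["tool_pos"]-tin(p,[[113.5,0,72]])[0]);u=np.array([np.cos(p[2]),np.sin(p[2])])
    th=np.arctan2(rel[2],-rel[:2]@u)-np.arctan2(10,272.5);print("now th",th,"radius",np.hypot(rel[2],rel[:2]@u),"lateral",rel[:2]@[-u[1],u[0]],"F",o["wrist_force"],o["moment"],o["width"])
    for t in ths: print(round(t,3),A.inv().apply(b(t)-o["tool_pos"]).round(1).tolist())
E
python3 - <<'E'
from h import *
arc(np.arange(1.74,1.2,-.04))
E
```

```text
now th 1.7798423494329918 radius 274.1121751806562 lateral -1.0325737081347839 F [-0.445 -3.977  6.668] [-0.878  0.07  -0.055] 13.079690537424103
1.74 [-1.1, 10.9, -1.0]
1.7 [-1.1, 21.6, -3.1]
1.66 [-1.2, 32.4, -4.6]
1.62 [-1.3, 43.3, -5.8]
1.58 [-1.3, 54.2, -6.5]
1.54 [-1.4, 65.1, -6.8]
1.5 [-1.4, 76.0, -6.6]
1.46 [-1.5, 86.9, -6.0]
1.42 [-1.5, 97.7, -5.0]
1.38 [-1.6, 108.5, -3.5]
1.34 [-1.7, 119.3, -1.6]
1.3 [-1.7, 129.9, 0.7]
1.26 [-1.8, 140.5, 3.4]
1.22 [-1.8, 150.9, 6.6]
```

>>> {"method": "play_rows", "body": {"series": [{"x": 0, "y": 5, "z": -0.5, "rx": 0, "ry": 0, "rz": 0, "grip": 0}, {"x": 0, "y": 11, "z": -1.5, "rx": 0, "ry": 0, "rz": 0, "grip": 0}, {"x": 0, "y": 18, "z": -2.7, "rx": 0, "ry": 0, "rz": 0, "grip": 0}, {"x": 0, "y": 26, "z": -4, "rx": 0, "ry": 0, "rz": 0, "grip": 0}, {"x": 0, "y": 34, "z": -5, "rx": 0, "ry": 0, "rz": 0, "grip": 0}, {"x": 0, "y": 43.3, "z": -5.8, "rx": 0, "ry": 0, "rz": 0, "grip": 0}, {"x": 0, "y": 54.2, "z": -6.5, "rx": 0, "ry": 0, "rz": 0, "grip": 0}, {"x": 0, "y": 65.1, "z": -6.8, "rx": 0, "ry": 0, "rz": 0, "grip": 0}, {"x": 0, "y": 70, "z": -6.7, "rx": 0, "ry": 0, "rz": 0, "grip": 0}, {"x": 0, "y": 76, "z": -6.6, "rx": 0, "ry": 0, "rz": 0, "grip": 0}]}}

```text
t: 15.1
tool_pos: [499.2, 172.1, 344.3]
orientation: [-3.141, 0.001, 0.256]
wrist_force: [-6.9, 0.4, 2.2]
width: 12.9
grasp_force: 30.0
```

```bash
python3 - <<'E'
from h import *
arc(np.arange(1.46,0.98,-.04))
E
```

```text
now th 1.503126695649477 radius 272.42894847984593 lateral -0.6648984071551709 F [-6.922  0.386  2.24 ] [ 0.343  1.74  -0.121] 12.869027284788586
1.46 [-0.7, 11.7, 0.4]
1.42 [-0.8, 22.6, 1.4]
1.38 [-0.9, 33.4, 2.8]
1.34 [-0.9, 44.2, 4.7]
1.3 [-1.0, 54.8, 7.0]
1.26 [-1.1, 65.4, 9.7]
1.22 [-1.1, 75.8, 12.9]
1.18 [-1.2, 86.1, 16.5]
1.14 [-1.3, 96.3, 20.4]
1.1 [-1.3, 106.3, 24.8]
1.06 [-1.4, 116.1, 29.6]
1.02 [-1.4, 125.7, 34.8]
```

>>> {"method": "play_rows", "body": {"series": [{"x": -0.7, "y": 9, "z": 0.3, "rx": 0, "ry": 0, "rz": 0, "grip": 0}, {"x": -0.8, "y": 19, "z": 1.1, "rx": 0, "ry": 0, "rz": 0, "grip": 0}, {"x": -0.9, "y": 30, "z": 2.4, "rx": 0, "ry": 0, "rz": 0, "grip": 0}, {"x": -0.9, "y": 41, "z": 4.1, "rx": 0, "ry": 0, "rz": 0, "grip": 0}, {"x": -1, "y": 54.8, "z": 7, "rx": 0, "ry": 0, "rz": 0, "grip": 0}, {"x": -1.1, "y": 65.4, "z": 9.7, "rx": 0, "ry": 0, "rz": 0, "grip": 0}, {"x": -1.1, "y": 75.8, "z": 12.9, "rx": 0, "ry": 0, "rz": 0, "grip": 0}, {"x": -1.2, "y": 86.1, "z": 16.5, "rx": 0, "ry": 0, "rz": 0, "grip": 0}, {"x": -1.3, "y": 96.3, "z": 20.4, "rx": 0, "ry": 0, "rz": 0, "grip": 0}, {"x": -1.3, "y": 106.3, "z": 24.8, "rx": 0, "ry": 0, "rz": 0, "grip": 0}, {"x": -1.4, "y": 116.1, "z": 29.6, "rx": 0, "ry": 0, "rz": 0, "grip": 0}, {"x": -1.4, "y": 125.7, "z": 34.8, "rx": 0, "ry": 0, "rz": 0, "grip": 0}]}}

```text
t: 16.3
tool_pos: [530.3, 48.7, 308.5]
orientation: [3.141, 0.001, 0.256]
wrist_force: [-5.8, -0.6, 1.6]
width: 13.4
grasp_force: 30.0
```

```bash
python3 - <<'E'
from h import *
arc(np.arange(1.0,0.5,-.04))
E
```

```text
now th 1.0133699409123067 radius 272.67654742093407 lateral -0.3001163586440043 F [-5.792 -0.649  1.554] [ 0.149  1.216 -0.026] 13.371892962088474
1.0 [-0.3, 3.2, 1.8]
0.96 [-0.4, 12.4, 7.6]
0.92 [-0.4, 21.5, 13.7]
0.88 [-0.5, 30.2, 20.1]
0.84 [-0.5, 38.8, 26.9]
0.8 [-0.5, 47.0, 34.1]
0.76 [-0.6, 55.0, 41.6]
0.72 [-0.6, 62.6, 49.3]
0.68 [-0.7, 69.9, 57.4]
0.64 [-0.7, 76.9, 65.8]
0.6 [-0.7, 83.6, 74.4]
0.56 [-0.8, 89.9, 83.3]
0.52 [-0.8, 95.8, 92.5]
```

>>> {"method": "play_rows", "body": {"series": [{"x": -0.4, "y": 10, "z": 6, "rx": 0, "ry": 0, "rz": 0, "grip": 0}, {"x": -0.4, "y": 19, "z": 12, "rx": 0, "ry": 0, "rz": 0, "grip": 0}, {"x": -0.5, "y": 30.2, "z": 20.1, "rx": 0, "ry": 0, "rz": 0, "grip": 0}, {"x": -0.5, "y": 38.8, "z": 26.9, "rx": 0, "ry": 0, "rz": 0, "grip": 0}, {"x": -0.5, "y": 47, "z": 34.1, "rx": 0, "ry": 0, "rz": 0, "grip": 0}, {"x": -0.6, "y": 55, "z": 41.6, "rx": 0, "ry": 0, "rz": 0, "grip": 0}, {"x": -0.6, "y": 62.6, "z": 49.3, "rx": 0, "ry": 0, "rz": 0, "grip": 0}, {"x": -0.7, "y": 69.9, "z": 57.4, "rx": 0, "ry": 0, "rz": 0, "grip": 0}, {"x": -0.7, "y": 76.9, "z": 65.8, "rx": 0, "ry": 0, "rz": 0, "grip": 0}, {"x": -0.7, "y": 83.6, "z": 74.4, "rx": 0, "ry": 0, "rz": 0, "grip": 0}, {"x": -0.8, "y": 89.9, "z": 83.3, "rx": 0, "ry": 0, "rz": 0, "grip": 0}, {"x": -0.8, "y": 95.8, "z": 92.5, "rx": 0, "ry": 0, "rz": 0, "grip": 0}]}}

```text
t: 17.5
tool_pos: [553.9, -43.8, 215.8]
orientation: [3.141, 0.0, 0.256]
wrist_force: [-4.4, -0.5, 0.2]
width: 12.8
grasp_force: 30.0
```

```bash
python3 - <<'E'
from h import *
arc(np.arange(0.5,0.07,-.035))
E
```

```text
now th 0.5197290794194828 radius 272.2245552755574 lateral -0.20777774584340847 F [-4.376 -0.546  0.151] [ 0.077  1.08  -0.113] 12.794932794590652
0.5 [-0.2, 3.2, 4.4]
0.465 [-0.3, 7.9, 12.6]
0.43 [-0.3, 12.4, 21.1]
0.395 [-0.3, 16.5, 29.7]
0.36 [-0.3, 20.3, 38.4]
0.325 [-0.3, 23.9, 47.3]
0.29 [-0.4, 27.1, 56.3]
0.255 [-0.4, 30.0, 65.4]
0.22 [-0.4, 32.6, 74.6]
0.185 [-0.4, 34.8, 83.8]
0.15 [-0.4, 36.8, 93.2]
0.115 [-0.4, 38.4, 102.6]
0.08 [-0.4, 39.7, 112.0]
```

>>> {"method": "play_rows", "body": {"series": [{"x": -0.3, "y": 6, "z": 9, "rx": 0, "ry": 0, "rz": 0, "grip": 0}, {"x": -0.3, "y": 10.5, "z": 17.5, "rx": 0, "ry": 0, "rz": 0, "grip": 0}, {"x": -0.3, "y": 14.5, "z": 25.5, "rx": 0, "ry": 0, "rz": 0, "grip": 0}, {"x": -0.3, "y": 18.5, "z": 34, "rx": 0, "ry": 0, "rz": 0, "grip": 0}, {"x": -0.3, "y": 22, "z": 42.8, "rx": 0, "ry": 0, "rz": 0, "grip": 0}, {"x": -0.3, "y": 25.5, "z": 51.5, "rx": 0, "ry": 0, "rz": 0, "grip": 0}, {"x": -0.4, "y": 28.5, "z": 60.5, "rx": 0, "ry": 0, "rz": 0, "grip": 0}, {"x": -0.4, "y": 31, "z": 69, "rx": 0, "ry": 0, "rz": 0, "grip": 0}, {"x": -0.4, "y": 33, "z": 76, "rx": 0, "ry": 0, "rz": 0, "grip": 0}, {"x": -0.4, "y": 34.8, "z": 83.8, "rx": 0, "ry": 0, "rz": 0, "grip": 0}, {"x": -0.4, "y": 36, "z": 89, "rx": 0, "ry": 0, "rz": 0, "grip": 0}, {"x": -0.4, "y": 36.8, "z": 93.2, "rx": 0, "ry": 0, "rz": 0, "grip": 0}]}}

```text
t: 18.7
tool_pos: [562.6, -79.0, 122.9]
orientation: [3.142, 0.0, 0.256]
wrist_force: [-2.4, -2.8, 0.5]
width: 13.2
grasp_force: 30.0
```

```bash
python3 - <<'E'
from h import *
arc([.12,.09,.06,.04,.02,0,-.01,-.02])
E
```

```text
now th 0.15131696570049225 radius 272.2244326323607 lateral 0.01609390704054192 F [-2.362 -2.752  0.52 ] [-0.331  0.555 -0.053] 13.238329694561585
0.12 [0.0, 1.9, 8.3]
0.09 [0.0, 3.1, 16.4]
0.06 [-0.0, 4.0, 24.6]
0.04 [-0.0, 4.5, 30.0]
0.02 [-0.0, 4.8, 35.4]
0 [-0.0, 5.1, 40.9]
-0.01 [-0.0, 5.2, 43.6]
-0.02 [-0.0, 5.2, 46.3]
```

>>> {"method": "play_rows", "body": {"series": [{"x": 0, "y": 1.2, "z": 5, "rx": 0, "ry": 0, "rz": 0, "grip": 0}, {"x": 0, "y": 2.1, "z": 10, "rx": 0, "ry": 0, "rz": 0, "grip": 0}, {"x": 0, "y": 2.8, "z": 15, "rx": 0, "ry": 0, "rz": 0, "grip": 0}, {"x": 0, "y": 3.5, "z": 20, "rx": 0, "ry": 0, "rz": 0, "grip": 0}, {"x": 0, "y": 4, "z": 25, "rx": 0, "ry": 0, "rz": 0, "grip": 0}, {"x": 0, "y": 4.4, "z": 29, "rx": 0, "ry": 0, "rz": 0, "grip": 0}, {"x": 0, "y": 4.6, "z": 32, "rx": 0, "ry": 0, "rz": 0, "grip": 0}, {"x": 0, "y": 4.8, "z": 35, "rx": 0, "ry": 0, "rz": 0, "grip": 0}, {"x": 0, "y": 5, "z": 38, "rx": 0, "ry": 0, "rz": 0, "grip": 0}, {"x": 0, "y": 5, "z": 38, "rx": 0, "ry": 0, "rz": 0, "grip": 0}]}}

```text
t: 19.7
tool_pos: [563.8, -83.6, 85.0]
orientation: [-3.141, 0.0, 0.256]
wrist_force: [-2.3, 0.2, -1.3]
width: 13.0
grasp_force: 30.0
```

```bash
python3 - <<'E'
from h import *
arc([0,-.02])
E
```

```text
now th 0.011011992648774054 radius 272.48762134639514 lateral -0.001700376699503181 F [-2.272  0.222 -1.336] [ 0.406  0.815 -0.037] 13.010800708603474
0 [-0.0, 0.3, 3.0]
-0.02 [-0.0, 0.5, 8.4]
```

>>> {"method": "play_rows", "body": {"series": [{"x": 0, "y": 0, "z": 1, "rx": 0, "ry": 0, "rz": 0, "grip": 0}, {"x": 0, "y": 0, "z": 2, "rx": 0, "ry": 0, "rz": 0, "grip": 0}, {"x": 0, "y": 0, "z": 3, "rx": 0, "ry": 0, "rz": 0, "grip": 0}, {"x": 0, "y": 0, "z": 4, "rx": 0, "ry": 0, "rz": 0, "grip": 0}, {"x": 0, "y": 0, "z": 4, "rx": 0, "ry": 0, "rz": 0, "grip": 0}]}}

```text
t: 20.2
tool_pos: [563.9, -83.8, 81.4]
orientation: [3.142, 0.0, 0.256]
wrist_force: [-3.8, -0.3, -0.4]
width: 13.2
grasp_force: 30.0
```

>>> {"method": "play_rows", "body": {"series": [{"x": 0, "y": 0, "z": 0.7, "rx": 0, "ry": 0, "rz": 0, "grip": 0}, {"x": 0, "y": 0, "z": 1.4, "rx": 0, "ry": 0, "rz": 0, "grip": 0}, {"x": 0, "y": 0, "z": 2, "rx": 0, "ry": 0, "rz": 0, "grip": 0}, {"x": 0, "y": 0, "z": 2, "rx": 0, "ry": 0, "rz": 0, "grip": 0}]}}

```text
t: 20.6
tool_pos: [564.2, -83.8, 80.8]
orientation: [3.141, -0.0, 0.256]
wrist_force: [-14.6, 0.8, 28.1]
width: 13.0
grasp_force: 30.0
```

Both lids have seated: a firm 28 N stop at bar height about 81 mm. Now I'll lift along the arc.

```bash
python3 - <<'E'
from h import *
arc(np.r_[.03:.46:.036])
E
```

```text
now th -0.0043533257456206675 radius 272.52121018961685 lateral -0.2993775709333306 F [-14.613   0.799  28.138] [ 0.305  3.38  -0.132] 12.972612106176001
0.03 [-0.3, -0.3, -9.4]
0.066 [-0.3, -1.1, -19.1]
0.102 [-0.3, -2.3, -28.9]
0.138 [-0.3, -3.8, -38.6]
0.174 [-0.2, -5.7, -48.2]
0.21 [-0.2, -7.9, -57.8]
0.246 [-0.2, -10.5, -67.3]
0.282 [-0.2, -13.4, -76.6]
0.318 [-0.2, -16.6, -85.9]
0.354 [-0.1, -20.2, -95.1]
0.39 [-0.1, -24.1, -104.1]
0.426 [-0.1, -28.3, -112.9]
```

>>> {"method": "play_rows", "body": {"series": [{"x": -0.3, "y": 0, "z": -4, "rx": 0, "ry": 0, "rz": 0, "grip": 0}, {"x": -0.3, "y": -0.3, "z": -10.5, "rx": 0, "ry": 0, "rz": 0, "grip": 0}, {"x": -0.3, "y": -1.1, "z": -20, "rx": 0, "ry": 0, "rz": 0, "grip": 0}, {"x": -0.3, "y": -2.3, "z": -30, "rx": 0, "ry": 0, "rz": 0, "grip": 0}, {"x": -0.3, "y": -3.8, "z": -39.5, "rx": 0, "ry": 0, "rz": 0, "grip": 0}, {"x": -0.2, "y": -5.7, "z": -49, "rx": 0, "ry": 0, "rz": 0, "grip": 0}, {"x": -0.2, "y": -7.9, "z": -58.8, "rx": 0, "ry": 0, "rz": 0, "grip": 0}, {"x": -0.2, "y": -10.5, "z": -68.3, "rx": 0, "ry": 0, "rz": 0, "grip": 0}, {"x": -0.2, "y": -13.4, "z": -77.6, "rx": 0, "ry": 0, "rz": 0, "grip": 0}, {"x": -0.2, "y": -16.6, "z": -86.9, "rx": 0, "ry": 0, "rz": 0, "grip": 0}, {"x": -0.1, "y": -20.2, "z": -96, "rx": 0, "ry": 0, "rz": 0, "grip": 0}, {"x": -0.1, "y": -24.1, "z": -105, "rx": 0, "ry": 0, "rz": 0, "grip": 0}]}}

```text
t: 21.8
tool_pos: [558.0, -60.7, 185.4]
orientation: [3.141, -0.001, 0.255]
wrist_force: [5.5, -2.5, -1.0]
width: 13.4
grasp_force: 30.0
```

```bash
python3 - <<'E'
from h import *
arc(np.r_[.42:.79:.036])
E
```

```text
now th 0.39127063831441083 radius 273.1351483688081 lateral -0.04266801167428014 F [ 5.55  -2.477 -1.034] [-1.024 -1.176 -0.071] 13.389491055784495
0.42 [-0.0, -3.8, -6.9]
0.456 [0.0, -8.2, -15.6]
0.492 [0.0, -13.0, -24.2]
0.528 [0.1, -18.1, -32.6]
0.564 [0.1, -23.5, -40.8]
0.6 [0.1, -29.2, -48.8]
0.636 [0.2, -35.2, -56.6]
0.672 [0.2, -41.4, -64.2]
0.708 [0.3, -47.9, -71.5]
0.744 [0.3, -54.7, -78.6]
0.78 [0.3, -61.7, -85.4]
```

>>> {"method": "play_rows", "body": {"series": [{"x": 0, "y": -3.8, "z": -6.9, "rx": 0, "ry": 0, "rz": 0, "grip": 0}, {"x": 0, "y": -8.2, "z": -15.6, "rx": 0, "ry": 0, "rz": 0, "grip": 0}, {"x": 0, "y": -13, "z": -24.2, "rx": 0, "ry": 0, "rz": 0, "grip": 0}, {"x": 0.1, "y": -18.1, "z": -32.6, "rx": 0, "ry": 0, "rz": 0, "grip": 0}, {"x": 0.1, "y": -23.5, "z": -40.8, "rx": 0, "ry": 0, "rz": 0, "grip": 0}, {"x": 0.1, "y": -29.2, "z": -48.8, "rx": 0, "ry": 0, "rz": 0, "grip": 0}, {"x": 0.2, "y": -35.2, "z": -56.6, "rx": 0, "ry": 0, "rz": 0, "grip": 0}, {"x": 0.2, "y": -41.4, "z": -64.2, "rx": 0, "ry": 0, "rz": 0, "grip": 0}, {"x": 0.3, "y": -47.9, "z": -71.5, "rx": 0, "ry": 0, "rz": 0, "grip": 0}, {"x": 0.3, "y": -54.7, "z": -78.6, "rx": 0, "ry": 0, "rz": 0, "grip": 0}, {"x": 0.3, "y": -61.7, "z": -85.4, "rx": 0, "ry": 0, "rz": 0, "grip": 0}, {"x": 0.3, "y": -61.7, "z": -85.4, "rx": 0, "ry": 0, "rz": 0, "grip": 0}]}}

```text
t: 23.0
tool_pos: [543.6, -2.3, 272.6]
orientation: [3.137, -0.003, 0.254]
wrist_force: [5.1, -14.5, 13.8]
width: 13.6
grasp_force: 30.0
```

```bash
python3 - <<'E'
from h import *
arc([])
s=robot.get_image("scene");d=robot.get_image("side")
C=np.zeros((560,800,3),np.uint8)
A=cv2.resize(s[80:250,180:400],None,fx=1.8,fy=1.8,interpolation=2);B=cv2.resize(d[70:350,160:380],None,fx=1.8,fy=1.8,interpolation=2)
C[:A.shape[0],:A.shape[1]]=A;C[:B.shape[0],400:400+B.shape[1]]=B
cv2.imwrite("pics/f.png",C[...,::-1])
E
```

```text
now th 0.7800254593176583 radius 275.157074124661 lateral -0.5415560574006193 F [  5.136 -14.481  13.799] [-3.492 -1.29  -0.1  ] 13.605338674036078
```

View pics/f.png

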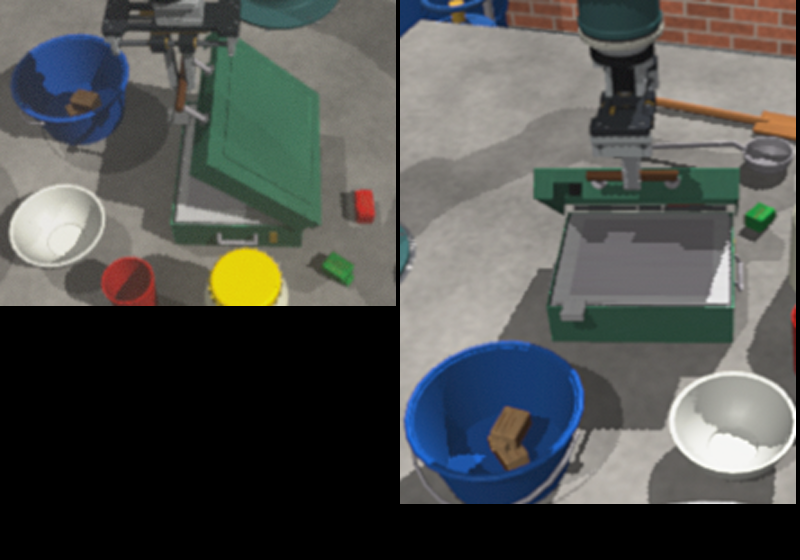

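The inner lid lies shut flush in the rim, with its tab at the front (570,310). The outer lid is half up in the grip, and both chunks are in the pail. I'll ease the small outward pull (about 2 mm in radius) and then hand in.

>>> {"method": "play_rows", "body": {"series": [{"x": 0, "y": -0.8, "z": 0.8, "rx": 0, "ry": 0, "rz": 0, "grip": 0}, {"x": 0, "y": -1.6, "z": 1.6, "rx": 0, "ry": 0, "rz": 0, "grip": 0}, {"x": 0, "y": -1.6, "z": 1.6, "rx": 0, "ry": 0, "rz": 0, "grip": 0}, {"x": 0, "y": -1.6, "z": 1.6, "rx": 0, "ry": 0, "rz": 0, "grip": 0}, {"x": 0, "y": -1.6, "z": 1.6, "rx": 0, "ry": 0, "rz": 0, "grip": 0}]}}

```text
t: 23.6
tool_pos: [544.0, -3.5, 271.1]
orientation: [3.135, -0.004, 0.251]
wrist_force: [4.9, -25.6, 24.3]
width: 12.9
grasp_force: 30.0
```

```bash
python3 - <<'E'
from h import *
arc([]);o=robot.observe()
if np.linalg.norm(o["wrist_force"])<20: print(robot.sign_off())
E
```

```text
now th 0.7730826819121598 radius 274.9664053601894 lateral -0.6042645436389336 F [  4.85  -25.568  24.271] [-6.033 -1.067 -0.068] 12.854343784142408
```

The reaction is purely radial and grew when I moved inward, so the fix is to move outward.

>>> {"method": "play_rows", "body": {"series": [{"x": 0, "y": 0.8, "z": -0.8, "rx": 0, "ry": 0, "rz": 0, "grip": 0}, {"x": 0, "y": 1.6, "z": -1.6, "rx": 0, "ry": 0, "rz": 0, "grip": 0}, {"x": 0, "y": 2.4, "z": -2.4, "rx": 0, "ry": 0, "rz": 0, "grip": 0}, {"x": 0, "y": 3.2, "z": -3.2, "rx": 0, "ry": 0, "rz": 0, "grip": 0}, {"x": 0, "y": 3.2, "z": -3.2, "rx": 0, "ry": 0, "rz": 0, "grip": 0}, {"x": 0, "y": 3.2, "z": -3.2, "rx": 0, "ry": 0, "rz": 0, "grip": 0}]}}

```text
t: 24.2
tool_pos: [543.6, -2.6, 272.5]
orientation: [3.14, -0.002, 0.255]
wrist_force: [6.4, -2.7, 2.8]
width: 13.6
grasp_force: 30.0
```

```bash
python3 - <<'E'
from h import *
arc([]);o=robot.observe();print(o["tool_pos"],o["qpos"])
E
```

```text
now th 0.7790858596165015 radius 275.3190887025635 lateral -0.45391423877515535 F [ 6.387 -2.711  2.805] [-0.971 -1.604 -0.022] 13.644474651746346
[543.601  -2.621 272.501] [ 0.343  0.256 -0.469  1.749  0.126  1.163 -1.479]
```

```bash
python3 - <<'E'
from rig import robot
print(robot.sign_off())
E
```

```text
the job is handed in; nothing more can be done
None
```

The job is handed in: both chunks are in the pail, and both lids were swung fully shut by the bar. The outer lid is now held by its bar at about 0.78 rad, with the inner lid left shut.

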